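# Make up the smear kit and the sample kit at the microscope bench

## Robot

A 6-joint arm with a two-finger parallel gripper is mounted at the origin on the work surface. World frame = base frame: x ahead of the robot, y to its left, z up, the work surface at z = 0. Lengths are in mm, angles in rad, forces in N, time in s.
With the tool pointing down it reaches from about 350 to 975 mm from the base axis. Payload 7.1 kg.
Tool frame: the origin (TCP) lies midway between the tips of the shut fingers; the grasp point (between the pads) lies 19 mm behind it (ctrl.grip_depth is the distance from the TCP to the grasp point, in mm); z points along the fingers, y is the line along which they close (so a half turn about z gives the same grasp; the last joint's range is limited). The gripper opens to 88 mm and grips with 3 to 60 N. Pads are 20 mm wide; open, the fingers measure 115 mm over their backs; the gripper's body (75 mm by 178 mm) begins 61 mm behind the grasp point.
Start: joints at [1.277, 0.423, 1.63, -0, 1.089, -0.019], TCP at [169.565, 601.542, 222.675] pointing down, gripper open.
Joint ranges: [-3, 3], [-0.9, 2.11], [0.09, 2.58], [-1.31, 4.45], [0.11, 2.69], [-2.54, 2.54]. Speed limits (rad/s): [2.39, 2.39, 3.01, 3.14, 3.14, 3.14].

## Interface

Orientations are given as a rotation vector (axis times angle).
In Python, from workcell import get_obs, vision, ctrl gives the robot as it stands.
- The arm moves only by the tool step_arm, never from a script. Its argument "plan" is a list of rows, each a list of 7 numbers: the opening, from -1 (shut) to 1 (fully open), then the shift along the tool's x, y, z as a fraction of full scale, then the turn, a rotation vector about the tool's x, y, z as a fraction of full scale. In form: [[fingers, dx, dy, dz, wx, wy, wz], ...]. A call has 1 to 20 rows; each row shifts and turns the commanded pose from where the row before left it, along the tool's axes as they then stand; what a row does not reach is not made up. Full scale, the value 1, is 50 mm for a shift and 0.12 rad for a turn. A row lasts 1/8 s, in which the tool goes at most 62.5 mm and 10.7 degrees, less where a joint would pass 70% of its speed; a pose out of reach is approached as far as the arm can. A call with a number of a shift or a turn outside -1 to 1 is refused whole. A call with a gripper value outside its range is refused whole. The fingers move at their own pace and stop on an object; the grip force is fixed at half the most. Time passes only in rows, so rows that do not move let the fingers close. It gives the time, the measured TCP pose, the force, the opening and the grip force at its end, in the units of the state.
- get_obs(): the state, without advancing time (a new reading comes with each control period).
- vision.get_image(name): name is "scene" or "top" or "wrist"; returns a dict with "pixels" (384x512x3 uint8, red, green, blue), "depth" (384x512 float32, mm along the optical axis (not along the pixel's ray), 0 where there is no reading), "fx", "fy", "cx", "cy" (pixels), "T" (4x4, takes a point from camera to world coordinates); the wrist camera has in their place "T_tool_cam" (4x4, takes a point from camera to tool coordinates, whose origin is the TCP and whose axes are the flange's). Camera axes: x right, y down, z forward; pixel columns grow to the right and rows downward; lengths in mm; the calibration is good to about 2 mm. A picture is of the moment at which its call begins: read the wrist's pose just before it.
- ctrl.close_job(): hands the job in; it is judged then, once.
The state is a dict: "t": time; "qpos": joint angles; "qvel": joint speeds; "joint_torque": joint torques, N m; "ee_pos": TCP position; "orientation": TCP orientation; "ft_force": force on the tool from outside, world axes, zero at the start; "moment": the same for the moment, N m; "width": finger opening in mm; "grasp_force": force on a finger pad.
Only numpy, scipy, OpenCV 4.12 (cv2) and the standard library are available. Lean on these libraries where they do the work, as an engineer would, in place of code of your own. Each camera call takes 0.05 s, during which the arm holds its last target. There are 200 camera calls.

## Task

Make up two kits from the stock in the middle of the bench. The smear kit goes in the rectangular steel tray: the slide case, the small cover-glass box and the tall dropper bottle; the sample kit goes in the round white dish: the screw-lid jar and the short dropper bottle. Everything must be right side up and flat on the floor of its tray or dish, nothing on top of anything else, and the beaker, the culture dish and the roll of tape stay where they are.

Things in the scene. Friction and masses are not known exactly. Their poses are not given: they have to be found in the camera images.
- tray: Rectangular open steel tray, fixed to the bench to the left or right of the stock: 212 x 142 mm outside, 22 mm high, walls and floor 5 mm thick, so 202 x 132 mm inside. Origin: centre of the underside (its inner floor is at z = 5 mm); x along the long sides, y along the short ones, z up.
- dish: Round open white plastic dish, fixed to the bench on the other side of the stock from the tray: 170 mm outside diameter at the rim, 22 mm high, wall 4 mm thick, nearly upright, flat floor 5 mm thick and 158 mm across inside. Origin: centre of the underside (its inner floor is at z = 5 mm); z up.
- slide_case: Flat white plastic microscope slide case with a thin grey seam and a blank paper label, lying flat, label up: 86 mm long (x) x 34 mm wide (y) x 22 mm high (z). About 60 g. Origin: centre of the underside; z up.
- cover_box: Small white plastic box for cover glasses with a thin grey seam and a blank square label, lying flat, label up: 36 mm (x) x 30 mm (y) x 20 mm high (z). About 30 g. Origin: centre of the underside; z up.
- tall_dropper: The larger dropper bottle, standing: round white body 34 mm in diameter and straight up to 57 mm, then a shoulder and a narrow black pointed cap, 92 mm high overall. About 60 g. Origin: centre of the underside; z up.
- short_dropper: The smaller dropper bottle, same form, standing: round white body 26 mm in diameter and straight up to 37 mm, then a shoulder and a narrow black pointed cap, 60 mm high overall. About 25 g. Origin: centre of the underside; z up.
- jar: Round specimen jar, standing: white body 47 mm in diameter, flat black screw lid 50 mm in diameter from 38 mm up to the top at 52 mm. The lid does not turn. About 70 g. Origin: centre of the underside; z up.
- beaker: Bystander: open glass beaker, standing, empty, mouth 52 mm in diameter, 68 mm high. To be left where it is. Origin: centre of the underside; z up.
- petri: Bystander: low round closed culture dish with a white lid, 60 mm in diameter, 18 mm high. To be left where it is. Origin: centre of the underside; z up.
- tape: Bystander: roll of paper tape lying flat, a ring 62 mm outside and 40 mm inside diameter, 18 mm high. To be left where it is. Origin: centre of the underside; z up.
Mind the look-alikes: they are no part of the job. What is shaped like the slide_case but green or turquoise is not meant.

How it is judged:
By the outcome, as a careful person would: the job done as asked, in the order asked, and still so for the second after the job is handed in, with the robot touching nothing.
It also fails if it takes over 118 s, if anything falls off the work surface, if the arm or the gripper's body presses on something with over 40 N, if the wrist force passes 120 N, or if a joint passes its speed limit or range.

## Working session

There is one attempt and no reset: what is moved stays moved. The work goes in short steps, Python scripts to look and compute and a tool call to move; the robot and the scene stay as the last step left them, time stands still between calls to the robot, and variables do not carry over. Pictures are saved under pics/ and viewed, at most 14 in all, crops included, and the job is handed in when it is done.

Besides the shell and the picture viewer there is one more tool, called after "Request:" by a JSON object that holds its "op" and its "data". step_arm: Moves the arm, as the interface text tells. Its arguments: {"type":"object","properties":{"plan":{"type":"array","items":{"type":"array","items":{"type":"number","minimum":-1,"maximum":1}}}},"required":["plan"]}

```bash
mkdir -p pics; ls; cat > h.py <<'E'
import numpy as np, cv2
from workcell import get_obs, vision, ctrl
from scipy.spatial.transform import Rotation as R
def snap(n,f):
    o=get_obs(); im=vision.get_image(n)
    if 'T' in im: T=im['T']
    else:
        W=np.eye(4);W[:3,:3]=R.from_rotvec(o['orientation']).as_matrix();W[:3,3]=o['ee_pos'];T=W@im['T_tool_cam']
    np.savez('pics/%s.npz'%f,d=im['depth'],p=im['pixels'],k=[im['fx'],im['fy'],im['cx'],im['cy']],T=T)
    cv2.imwrite('pics/%s.png'%f,im['pixels'][...,::-1]); return o
def cloud(f):
    z=np.load('pics/%s.npz'%f); d=z['d'];fx,fy,cx,cy=z['k'];v,u=np.mgrid[:d.shape[0],:d.shape[1]]
    P=np.stack([(u-cx)/fx*d,(v-cy)/fy*d,d],-1)@z['T'][:3,:3].T+z['T'][:3,3]; P[d==0]=np.nan
    return P
E
python3 - <<'E'
from h import *
o=snap('top','t0');snap('scene','s0')
print(o)
z=np.load('pics/t0.npz');print(z['k'],z['T'])
E
```

```text
pics
{'t': 0.0, 'qpos': array([ 1.27700167e+00,  4.23853210e-01,  1.63070707e+00, -3.01240252e-05,
        1.08858041e+00, -1.90086420e-02]), 'qvel': array([ 0.00107255,  0.00093655,  0.00025366,  0.0002892 ,  0.00144641,
       -0.00090836]), 'joint_torque': array([ 2.32723563e-03, -5.44649756e+01, -2.73669899e+01,  6.44992408e-02,
        2.29331141e-02, -1.07531353e-04]), 'ee_pos': array([169.41283384, 601.01431769, 221.887264  ]), 'orientation': array([-4.30224853e-01, -3.11177694e+00,  2.40833585e-03]), 'ft_force': array([ 0.34584911, -0.75230498,  0.06638245]), 'moment': array([ 0.02425797, -0.00710116, -0.01786213]), 'grasp_force': 0.0, 'width': 88.2181431180526}
[472.65314981 472.65314981 255.19790507 188.55590724] [[ 2.86009076e-02 -9.89648151e-01  1.40636145e-01  2.68929232e+02]
 [-9.99572425e-01 -2.91715251e-02 -1.99712004e-03  1.11349559e+01]
 [ 6.07901700e-03 -1.40518894e-01 -9.90059335e-01  1.40671430e+03]
 [ 0.00000000e+00  0.00000000e+00  0.00000000e+00  1.00000000e+00]]
```

```bash
python3 - <<'E'
import cv2
a=cv2.imread('pics/t0.png');cv2.imwrite('pics/t0b.png',cv2.resize(a,(800,600),interpolation=cv2.INTER_CUBIC))
E
```

```text
(no output)
```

View pics/t0b.png

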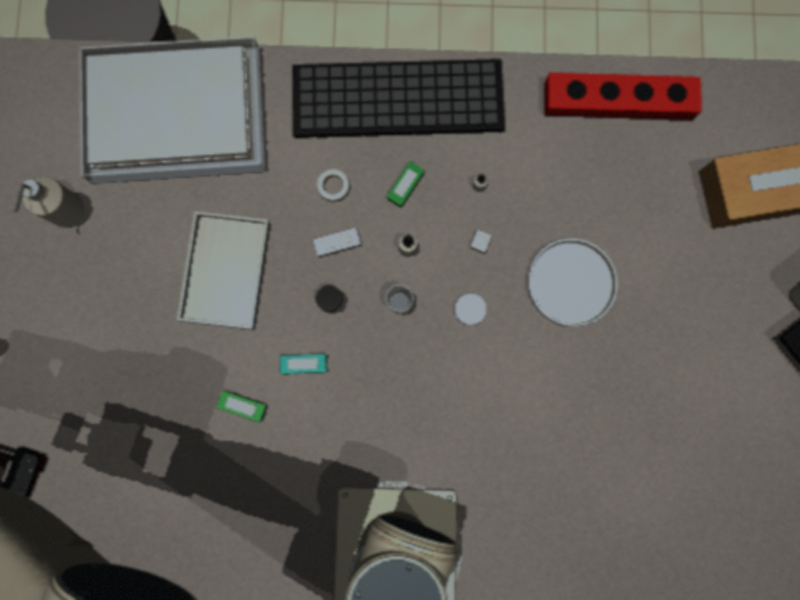

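View pics/s0.png

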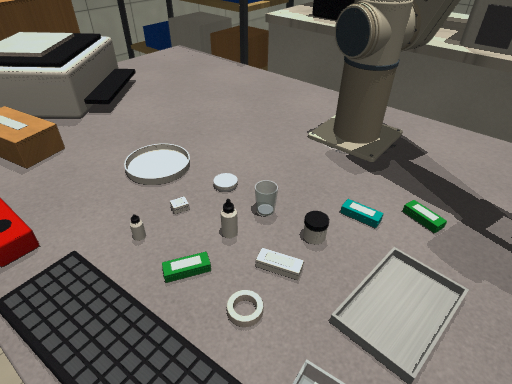

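The white slide case is at (337,242) in the top view. The look-alikes are green at (405,183) and (241,406) and turquoise at (303,364). Only the white one fits the description, and I'll confirm it in a crop. The other items, in the same picture:

| Item | Pixel |
|---|---|
| Tall dropper | (407,243) |
| Short dropper | (480,181) |
| Cover box | (481,241) |
| Jar | (330,298) |
| Beaker | (399,297) |
| Petri | (471,309) |
| Tape | (333,184) |
| Tray | (225,270) |
| Dish | (572,283) |

```bash
python3 - <<'E'
from h import *
P=cloud('t0');z=P[...,2]
a=cv2.imread('pics/t0.png')
cv2.imwrite('pics/c0.png',cv2.resize(a[95:215,195:320],(750,720)[:2],interpolation=cv2.INTER_CUBIC)[:600])
print('bench z',np.nanmedian(z[100:210,180:330]))
m=(z>7)&(z<130); m[:90]=0;m[240:]=0;m[:,:100]=0;m[:,410:]=0
n,l,st,c=cv2.connectedComponentsWithStats(m.astype(np.uint8))
for i in range(1,n):
    if st[i,4]<25: continue
    q=P[l==i]; h=np.percentile(q[:,2],97); t=q[q[:,2]>h-6] 
    r=cv2.minAreaRect(q[:,:2].astype(np.float32))
    e=t[:,:2]
    rt=cv2.minAreaRect(e.astype(np.float32))
    print((c[i]*800/512).round(),st[i,4],'h%.0f'%h,'all',np.round(r[0]),np.round(r[1]),round(r[2]),'top',np.round(rt[0]),np.round(rt[1]),round(rt[2]))
E
```

```text
bench z 0.002597874574234993
[207. 157.] 1355 h60 all [724. 386.] [ 63. 210.] 7 top [718. 391.] [ 57. 170.] 2
[405. 183.] 332 h28 all [687.   4.] [40. 88.] 59 top [685.   2.] [33. 86.] 59
[333. 184.] 208 h22 all [679. 142.] [61. 61.] 77 top [678. 143.] [60. 58.] 28
[480. 182.] 79 h59 all [ 688. -141.] [24. 24.] 71 top [ 689. -141.] [ 8. 13.] 37
[224. 268.] 741 h27 all [506. 346.] [148. 214.] 85 top [505. 344.] [143. 212.] 85
[337. 241.] 335 h27 all [566. 131.] [35. 86.] 18 top [566. 130.] [34. 84.] 18
[481. 241.] 129 h24 all [ 576. -146.] [32. 36.] 66 top [ 576. -147.] [27. 37.] 73
[408. 244.] 135 h88 all [559.  -6.] [32. 30.] 1 top [559.  -6.] [7. 9.] 47
[578. 279.] 493 h25 all [ 500. -321.] [167. 167.] 3 top [ 500. -321.] [166. 165.] 1
[329. 298.] 252 h56 all [452. 138.] [48. 48.] 30 top [453. 139.] [47. 47.] 2
[399. 296.] 160 h72 all [454.   7.] [49. 49.] 47 top [454.   7.] [49. 49.] 46
[470. 309.] 317 h21 all [ 444. -128.] [57. 58.] 46 top [ 443. -128.] [57. 57.] 46
[302. 363.] 349 h27 all [333. 185.] [36. 86.] 2 top [331. 184.] [32. 85.] 2
```

View pics/c0.png

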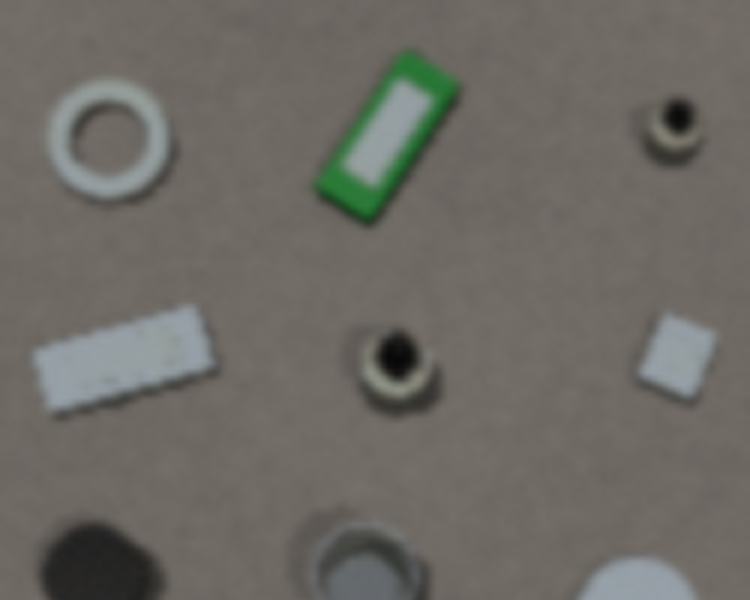

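The crop confirms it: the white labelled case at crop (125,358) is the slide case, and the one above it at (390,135) is green. I'll go above the white case now.

Request:
{"op": "step_arm", "data": {"plan": [[0.4,0,0,0,0,0,1],[0.4,0,0,0,0,0,1],[0.4,0,0,0,0,0,1],[0.4,0,0,0,0,0,1],[0.4,0,0,0,0,0,1],[0.4,0,0,0,0,0,1],[0.4,0,0,0,0,0,1],[0.4,0,0,0,0,0,1],[0.4,-0.95,0.37,0.1,0,0,0],[0.4,-0.95,0.37,0.1,0,0,0],[0.4,-0.95,0.37,0.1,0,0,0],[0.4,-0.95,0.37,0.1,0,0,0],[0.4,-0.95,0.37,0.1,0,0,0],[0.4,-0.95,0.37,0.1,0,0,0],[0.4,-0.95,0.37,0.1,0,0,0],[0.4,-0.95,0.37,0.1,0,0,0],[0.4,-0.95,0.37,0.1,0,0,0],[0.4,-0.95,0.37,0.1,0,0,0],[0.4,-0.95,0.37,0.1,0,0,0],[0.4,-0.95,0.37,0.1,0,0,0]]}}

```text
t: 2.6
ee_pos: [567.8, 135.1, 162.3]
orientation: [-1.819, -2.561, 0.0]
ft_force: [0.6, 0.9, -0.3]
width: 61.2
grasp_force: 0.0
```

```bash
cat >> h.py <<'E'
def pose(o=None):
    o=o or get_obs(); M=R.from_rotvec(o['orientation']).as_matrix()
    return o['ee_pos'],np.degrees(np.arctan2(M[1,0],M[0,0])),M
def to(x,y,z,th=None):
    "shift to go in tool units at the present yaw, and turn in units"
    p,t,M=pose(); d=M.T@(np.array([x,y,z])-p)/50
    print('at',p.round(1),'yaw %.1f'%t,'units',d.round(2),'turn',None if th is None else round(np.radians((t-th+90)%180-90)/.12,2))
def blobs(f,lo=7,hi=130,band=6,mn=60):
    P=cloud(f);z=P[...,2];m=((z>lo)&(z<hi)).astype(np.uint8)
    n,l,st,c=cv2.connectedComponentsWithStats(m)
    for i in range(1,n):
        if st[i,4]<mn: continue
        q=P[l==i];h=np.percentile(q[:,2],97);t=q[q[:,2]>h-band];r=cv2.minAreaRect(t[:,:2].astype(np.float32))
        print(c[i].round(),st[i,4],'h%.0f'%h,np.round(r[0],1),np.round(r[1]),round(r[2],1))
E
python3 - <<'E'
from h import *
import time
o=snap('wrist','w1'); to(566,131,4,108); blobs('w1',mn=300)
E
```

```text
at [571.4 131.3 162. ] yaw 109.1 units [ 0.04 -0.11  3.16] turn 0.16
[291.  35.] 2034 h23 [533.3 304.8] [ 67. 153.] 85.2
[479.  56.] 6592 h56 [729.5 319.6] [55. 76.] 5.7
[45. 55.] 4315 h24 [333.3 185.4] [36. 86.] 3.6
[147. 147.] 2637 h53 [454.4 139.1] [49. 49.] 8.1
[254. 183.] 2424 h23 [567.9 131.6] [34. 86.] 18.1
[469. 230.] 8484 h24 [834.4 154.3] [105. 148.] 4.0
[352. 205.] 1595 h19 [680.8 143.8] [61. 61.] 41.6
[121. 254.] 1991 h68 [451.9  20.1] [51. 27.] 18.9
[212. 286.] 893 h63 [557.5   6.9] [29. 10.] 18.4
[298. 290.] 756 h23 [666.7  15.5] [33. 40.] 60.6
[195. 363.] 355 h21 [ 572.  -134.5] [41. 21.] 22.0
```

View pics/w1.png

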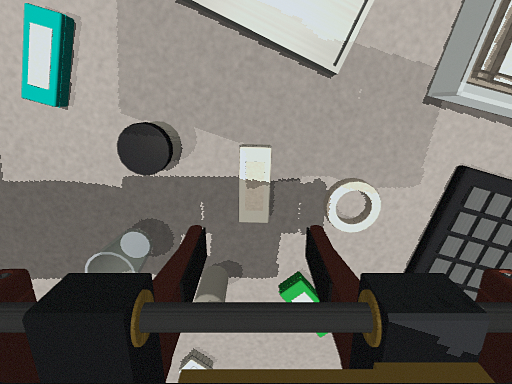

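The wrist view shows the case centred at (255,183) between the fingers. The jar is at (147,147) and the tape at (354,205). I'll go down and grip.

Request:
{"op": "step_arm", "data": {"plan": [[0.4,0.03,-0.07,0.5,0,0,0.16],[0.4,0,0,0.6,0,0,0],[0.4,0,0,0.6,0,0,0],[0.4,0,0,0.6,0,0,0],[0.4,0,0,0.5,0,0,0],[0.4,0,0,0.34,0,0,0],[0.4,0,0,0,0,0,0],[-1,0,0,0,0,0,0],[-1,0,0,0,0,0,0],[-1,0,0,0,0,0,0],[-1,0,0,0,0,0,0],[-1,0,0,0,0,0,0],[-1,0,0,0,0,0,0]]}}

```text
t: 4.28
ee_pos: [563.9, 137.0, 6.5]
orientation: [1.843, 2.543, 0.002]
ft_force: [-0.8, -0.5, 5.0]
width: 33.4
grasp_force: 30.0
```

```bash
python3 - <<'E'
from h import *
o=get_obs();print(o['width'],o['grasp_force'],o['ft_force'].round(1))
P=cloud('w1');z=P[...,2]
m=(P[...,1]>200)&(P[...,1]<460)&(P[...,0]>380)&(P[...,0]<660)&(z>15)&(z<35)
q=P[m][:,:2];r=cv2.minAreaRect(q.astype(np.float32));print('wrist tray',cv2.boxPoints(r).round())
P=cloud('t0');z=P[...,2]
m=(P[...,1]>240)&(P[...,1]<460)&(P[...,0]>380)&(P[...,0]<640)&(z>14)&(z<35)
q=P[m][:,:2];r=cv2.minAreaRect(q.astype(np.float32));print('top tray',r,cv2.boxPoints(r).round())
to(506,346,10,84)
E
```

```text
33.43558604006927 29.999935626983643 [-0.8 -0.5  5. ]
wrist tray [[453. 278.]
 [607. 265.]
 [612. 332.]
 [459. 345.]]
top tray ((505.46673583984375, 344.4941711425781), (144.83212280273438, 212.5498504638672), 84.93696594238281) [[393. 282.]
 [605. 263.]
 [618. 407.]
 [406. 426.]]
at [563.9 137.    6.5] yaw 108.1 units [ 4.33  0.2  -0.07] turn 3.51
```

Request:
{"op": "step_arm", "data": {"plan": [[-1,0,0,-0.3,0,0,0],[-1,0,0,-0.45,0,0,0],[-1,0,0,-0.45,0,0,0],[-1,0,0,0,0,0,0.84],[-1,0,0,0,0,0,0.84],[-1,0,0,0,0,0,0.84],[-1,0,0,0,0,0,0.84],[-1,0.5,-0.1,0,0,0,0],[-1,0.8,-0.1,0,0,0,0],[-1,0.8,-0.1,0,0,0,0],[-1,0.8,-0.1,0,0,0,0],[-1,0.8,-0.1,0,0,0,0],[-1,0.48,-0.02,0,0,0,0],[-1,0,0,0,0,0,0],[-1,0,0,0,0,0,0],[-1,0,0,0,0,0,0],[-1,0,0,0,0,0,0]]}}

```text
t: 6.4
ee_pos: [555.6, 346.3, 65.7]
orientation: [-2.317, -2.122, 0.001]
ft_force: [-0.5, 0.5, -0.7]
width: 33.8
grasp_force: 30.0
```

```bash
python3 - <<'E'
from h import *
to(556.4,347.5,12,85);o=snap('wrist','w2');print(o['grasp_force'],o['width'])
P=cloud('w2');z=P[...,2]
m=(P[...,1]>220)&(P[...,1]<460)&(P[...,0]>380)&(P[...,0]<640)&(z>15)&(z<30)
r=cv2.minAreaRect(P[m][:,:2].astype(np.float32));print(r,cv2.boxPoints(r).round())
E
```

```text
at [555.6 346.3  65.7] yaw 85.0 units [0.02 0.01 1.07] turn -0.0
29.99699592590332 33.77737256452801
((506.84185791015625, 345.0630798339844), (142.5854949951172, 213.01129150390625), 84.852783203125) [[394. 284.]
 [607. 265.]
 [619. 407.]
 [407. 426.]]
```

View pics/w2.png

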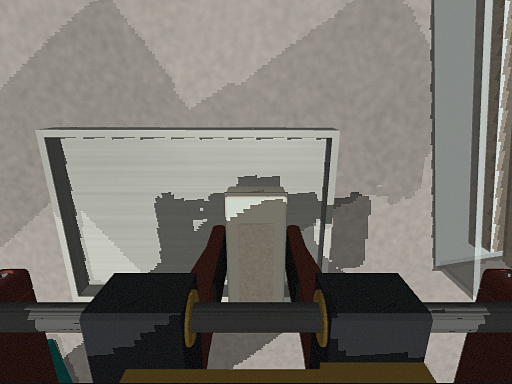

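The case is held level at about (257,240), inside the tray walls. I'll lower it, release, and go over the cover box.

Request:
{"op": "step_arm", "data": {"plan": [[-1,0,0,0.4,0,0,0],[-1,0,0,0.4,0,0,0],[-1,0,0,0.2,0,0,0],[-1,0,0,0.08,0,0,0],[-1,0,0,0,0,0,0],[0.1,0,0,0,0,0,0],[0.1,0,0,0,0,0,0],[0.1,0,0,0,0,0,0],[0.1,0,0,-0.4,0,0,0],[0.1,0,0,-0.8,0,0,0],[0.1,0,0,-0.8,0,0,0],[0.1,0,0,-0.6,0,0,0]]}}

```text
t: 7.95
ee_pos: [556.1, 347.8, 145.2]
orientation: [2.315, 2.123, 0.005]
ft_force: [-0.2, -0.5, -0.1]
width: 47.8
grasp_force: 0.0
```

Request:
{"op": "step_arm", "data": {"plan": [[0.3,-0.6,0.1,0,0,0,0],[0.3,-0.9,0.1,0,0,0,0],[0.3,-0.9,0.12,0,0,0,0],[0.3,-0.9,0.12,0,0,0,0],[0.3,-0.9,0.12,0,0,0,0],[0.3,-0.9,0.12,0,0,0,0],[0.3,-0.9,0.12,0,0,0,0],[0.3,-0.9,0.12,0,0,0,0],[0.3,-0.9,0.12,0,0,0,0],[0.3,-0.9,0.12,0,0,0,0],[0.3,-0.77,0.1,0,0,0,0],[0.3,-0.3,0,0,0,0,0.9],[0.3,0,0,0,0,0,1],[0.3,0,0,0,0,0,1],[0.3,0,0,0,0,0,0],[0.3,0,0,0,0,0,0],[0.3,0,0,0,0,0,0]]}}

```text
t: 10.07
ee_pos: [576.1, -144.7, 142.0]
orientation: [2.646, 1.692, 0.0]
ft_force: [0.7, 0.2, 0.6]
width: 57.2
grasp_force: 0.0
```

```bash
python3 - <<'E'
from h import *
o=snap('wrist','w3');print(o['t'],o['qvel'].round(2)); to(576,-146,4,65); blobs('w3',mn=300)
E
```

```text
10.075 [ 0.    0.    0.   -0.   -0.    0.01]
at [ 576.1 -144.7  141.9] yaw 65.2 units [-0.02  0.01  2.76] turn 0.03
[311.   5.] 891 h23 [683.7 -12.2] [ 7. 76.] 60.3
[484.  57.] 6864 h24 [ 819.5 -126.3] [ 47. 127.] 0.1
[169.  53.] 2162 h92 [562.2  -5.1] [10.  8.] 41.6
[46. 95.] 5273 h69 [456.3   7.7] [51. 51.] 47.8
[366. 137.] 938 h60 [ 691.9 -141.9] [13. 12.] 23.2
[258. 186.] 1065 h21 [ 577.8 -145.7] [31. 36.] 68.6
[140. 220.] 2400 h17 [ 445.6 -127.1] [59. 59.] 62.2
[260. 284.] 952 h23 [ 528.5 -255.5] [ 29. 123.] 67.2
[204. 353.] 409 h23 [ 424.1 -308.3] [64.  9.] 81.8
[319. 355.] 381 h23 [ 558.5 -377.9] [50.  9.] 43.1
```

View pics/w3.png

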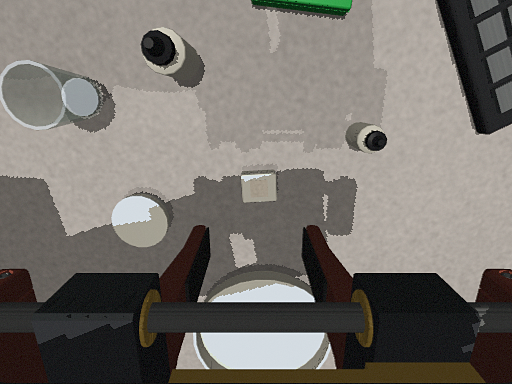

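The box is at (259,187), centred between the fingers and turned about 3° from them. The tall dropper is at (160,48), the short dropper at (372,139) and the petri at (140,220). I'll trim the angle and grip.

Request:
{"op": "step_arm", "data": {"plan": [[0.3,0,0.04,0.5,0,0,-0.4],[0.3,0,0,0.6,0,0,0],[0.3,0,0,0.6,0,0,0],[0.3,0,0,0.6,0,0,0],[0.3,0,0,0.3,0,0,0],[0.3,0,0,0.15,0,0,0],[0.3,0,0,0,0,0,0],[-1,0,0,0,0,0,0],[-1,0,0,0,0,0,0],[-1,0,0,0,0,0,0],[-1,0,0,0,0,0,0],[-1,0,0,0,0,0,0]]}}

```text
t: 11.62
ee_pos: [578.4, -145.8, 4.9]
orientation: [2.606, 1.753, 0.001]
ft_force: [-1.2, 0.4, 6.5]
width: 35.5
grasp_force: 30.0
```

```bash
python3 - <<'E'
from h import *
o=get_obs();print(o['t'],o['width'],o['grasp_force']);p,t,M=pose();print(p.round(1),t)
c=np.array([506.5,345.3]);a=np.radians(-5);u=np.array([np.cos(a),np.sin(a)]);v=np.array([-u[1],u[0]])
Q=lambda U,V:c+U*u+V*v
for n,U,V in(('box',-20,28),('tall',-60,-25)): print(n,Q(U,V))
th=np.radians(85);X=np.array([np.cos(th),np.sin(th)]);Y=np.array([X[1],-X[0]])
d=Q(-20,28)-p[:2];print('units at yaw85',d@X/50,d@Y/50,'turn',np.radians(t-85)/.12)
d=np.array([562,-5.5])-Q(-20,28);print('box->tall pick',d@X/50,d@Y/50)
E
```

```text
11.625 35.49856867696221 30.00174254179001
[ 578.4 -145.8    4.9] 67.86149091839566
box [489.01646684 374.9365664 ]
tall [444.54942455 325.62447711]
units at yaw85 10.21895053088738 -2.687538865963865 turn -2.4926951029745443
box->tall pick -7.452559127361788 2.1172608059994062
```

Request:
{"op": "step_arm", "data": {"plan": [[-1,0,0,-0.3,0,0,0],[-1,0,0,-0.7,0,0,-0.8],[-1,0,0,-0.7,0,0,-0.89],[-1,0,0,-0.7,0,0,-0.8],[-1,0.6,-0.16,0,0,0,0],[-1,0.92,-0.24,0,0,0,0],[-1,0.92,-0.24,0,0,0,0],[-1,0.92,-0.24,0,0,0,0],[-1,0.92,-0.24,0,0,0,0],[-1,0.92,-0.24,0,0,0,0],[-1,0.92,-0.24,0,0,0,0],[-1,0.92,-0.24,0,0,0,0],[-1,0.92,-0.24,0,0,0,0],[-1,0.92,-0.24,0,0,0,0],[-1,0.9,-0.24,0,0,0,0],[-1,0.44,-0.13,0,0,0,0],[-1,0,0,0.9,0,0,0],[-1,0,0,0.3,0,0,0],[-1,0,0,0,0,0,0],[-1,0,0,0,0,0,0]]}}

```text
t: 14.12
ee_pos: [489.5, 375.1, 65.3]
orientation: [2.317, 2.121, 0.002]
ft_force: [-0.1, 0.5, 0.8]
width: 35.9
grasp_force: 30.0
```

```bash
python3 - <<'E'
from h import *
o=get_obs();print(o['t'],o['width'],o['grasp_force']);to(489,375,10.2,85)
E
```

```text
14.125 35.91242947466759 29.99944567680359
at [489.5 375.1  65.3] yaw 84.9 units [-0.   -0.01  1.1 ] turn -0.01
```

Request:
{"op": "step_arm", "data": {"plan": [[-1,0,0,0.5,0,0,0],[-1,0,0,0.4,0,0,0],[-1,0,0,0.2,0,0,0],[-1,0,0,0,0,0,0],[0.14,0,0,0,0,0,0],[0.14,0,0,0,0,0,0],[0.14,0,0,0,0,0,0],[0.14,0,0,-0.4,0,0,0],[0.14,0,0,-0.8,0,0,0],[0.4,0,0,-0.8,0,0,0],[0.4,0,0,-0.6,0,0,0],[0.4,-0.9,0.26,0,0,0,0],[0.4,-0.9,0.26,0,0,0,0],[0.4,-0.9,0.26,0,0,0,0],[0.4,-0.9,0.26,0,0,0,0],[0.4,-0.9,0.26,0,0,0,0],[0.4,-0.9,0.26,0,0,0,0],[0.4,-0.9,0.26,0,0,0,0],[0.4,-0.9,0.26,0,0,0,0],[0.4,-0.25,0.04,0,0,0,0]]}}

```text
t: 16.62
ee_pos: [562.3, -7.4, 140.6]
orientation: [2.319, 2.118, 0.002]
ft_force: [-0.1, 0.3, 0.6]
width: 61.3
grasp_force: 0.0
```

Request:
{"op": "step_arm", "data": {"plan": [[0.4,0,0,0,0,0,0],[0.4,0,0,0,0,0,0]]}}

```text
t: 16.88
ee_pos: [561.3, -4.0, 139.5]
orientation: [-2.315, -2.123, -0.0]
ft_force: [-0.6, 0.4, 0.2]
width: 61.1
grasp_force: 0.0
```

```bash
python3 - <<'E'
from h import *
o=snap('wrist','w4');print(o['t'],o['qvel'].round(2)); to(562,-5.5,25,85); blobs('w4',mn=300)
P=cloud('w4');m=(abs(P[...,0]-562)<30)&(abs(P[...,1]+5.5)<30)&(P[...,2]>40);q=P[m]
for lo,hi in((40,60),(60,75),(75,100)):
  s=q[(q[:,2]>lo)&(q[:,2]<hi)];print(lo,s.min(0).round(1),s.max(0).round(1))
E
```

```text
16.875 [ 0.01  0.01  0.   -0.   -0.   -0.  ]
at [561.3  -3.8 139.4] yaw 85.1 units [-0.03  0.02  2.29] turn 0.01
[109.  37.] 4531 h53 [454.4 138.3] [49. 50.] 85.2
[377.  27.] 1959 h19 [680.4 132.9] [41. 62.] 86.0
[494. 155.] 8762 h23 [809.5  -7.2] [ 39. 304.] 3.8
[ 5. 36.] 420 h21 [352.2 151.8] [22.  9.] 70.5
[379. 170.] 3051 h23 [686.7   2.7] [34. 86.] 58.9
[137. 196.] 3352 h68 [455.7   8.4] [51. 51.] 20.5
[256. 196.] 1492 h92 [561.8  -3.9] [8. 9.] 56.7
[232. 366.] 325 h18 [ 508.3 -240. ] [ 9. 67.] 85.0
40 [544.8 -15.9  40. ] [578.3  12.4  60. ]
60 [545.7 -15.7  60. ] [577.2  11.1  75. ]
75 [551.  -15.7  75. ] [572.2   6.6  93.5]
```

View pics/w4.png

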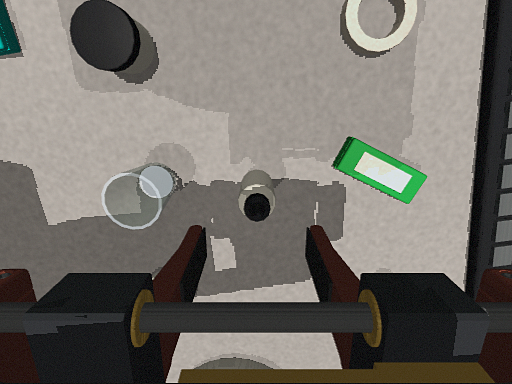

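The tall dropper is at (257,200), centred between the fingers, with the beaker at (140,197) and the green case clear of them. I'll grip it and carry it to the tray.

Request:
{"op": "step_arm", "data": {"plan": [[0.4,0,0,0.5,0,0,0],[0.4,0,0,0.6,0,0,0],[0.4,0,0,0.6,0,0,0],[0.4,0,0,0.4,0,0,0],[0.4,0,0,0.19,0,0,0],[0.4,0,0,0,0,0,0],[-1,0,0,0,0,0,0],[-1,0,0,0,0,0,0],[-1,0,0,0,0,0,0],[-1,0,0,0,0,0,0],[-1,0,0,0,0,0,0]]}}

```text
t: 18.3
ee_pos: [562.0, -5.2, 25.2]
orientation: [2.316, 2.122, 0.001]
ft_force: [-0.5, 0.7, 5.9]
width: 33.5
grasp_force: 30.0
```

Request:
{"op": "step_arm", "data": {"plan": [[-1,0,0,-0.3,0,0,0],[-1,0,0,-0.5,0,0,0],[-1,0,0,-0.5,0,0,0],[-1,0,0,-0.5,0,0,0],[-1,0.4,-0.18,0,0,0,0],[-1,0.7,-0.32,0,0,0,0],[-1,0.7,-0.32,0,0,0,0],[-1,0.7,-0.32,0,0,0,0],[-1,0.7,-0.32,0,0,0,0],[-1,0.7,-0.32,0,0,0,0],[-1,0.7,-0.32,0,0,0,0],[-1,0.7,-0.32,0,0,0,0],[-1,0.7,-0.32,0,0,0,0],[-1,0.36,-0.16,0,0,0,0],[-1,0,0,0.5,0,0,0],[-1,0,0,0.5,0,0,0],[-1,0,0,0,0,0,0],[-1,0,0,0,0,0,0],[-1,0,0,0,0,0,0]]}}

```text
t: 20.68
ee_pos: [445.5, 324.6, 65.6]
orientation: [2.317, 2.122, 0.002]
ft_force: [-1.5, 0.7, 0.6]
width: 33.5
grasp_force: 30.0
```

```bash
python3 - <<'E'
from h import *
o=get_obs();print(o['t'],o['width'],o['grasp_force'],o['qvel'].round(2));to(444.5,325.6,30.5,85);snap('scene','s1')
snap('wrist','w5')
a=cv2.imread('pics/s1.png')[150:384,230:512];cv2.imwrite('pics/s1c.png',cv2.resize(a,(720,600)))
E
```

```text
20.675 33.49189062092921 29.998920297366567 [-0. -0.  0.  0. -0. -0.]
at [445.5 324.6  65.6] yaw 85.0 units [ 0.02 -0.02  0.7 ] turn -0.0
```

View pics/s1c.png

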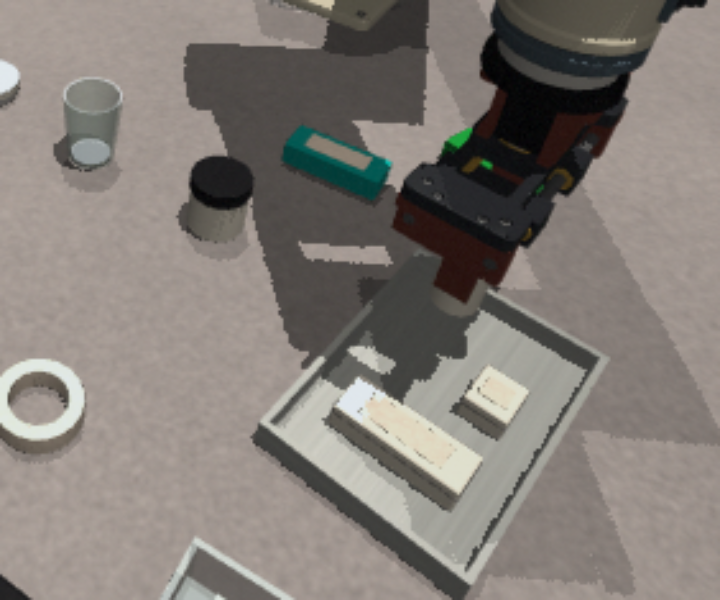

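The slide case and cover box lie flat in the tray at crop (405,440) and (495,395), and the tall dropper hangs over its near end. I'll lower it, release, and go to the jar.

Request:
{"op": "step_arm", "data": {"plan": [[-1,0,0,0.4,0,0,0],[-1,0,0,0.2,0,0,0],[-1,0,0,0.1,0,0,0],[-1,0,0,0,0,0,0],[-1,0,0,0,0,0,0],[0.14,0,0,0,0,0,0],[0.14,0,0,0,0,0,0],[0.14,0,0,0,0,0,0],[0.14,0,0,-0.3,0,0,0],[0.14,0,0,-0.7,0,0,0],[0.14,0,0,-0.7,0,0,0],[0.5,0,0,-0.7,0,0,0],[0.5,-0.6,0.1,0,0,0,0],[0.5,-0.8,0.1,0,0,0,0],[0.5,-0.8,0.1,0,0,0,0],[0.5,-0.8,0.1,0,0,0,0],[0.5,-0.69,0.1,0,0,0,0],[0.5,0,0,0,0,0,0],[0.5,0,0,0,0,0,0],[0.5,0,0,0,0,0,0]]}}

```text
t: 23.28
ee_pos: [453.9, 139.3, 149.9]
orientation: [2.315, 2.123, 0.001]
ft_force: [-0.0, 0.5, 0.0]
width: 65.6
grasp_force: 0.0
```

```bash
python3 - <<'E'
from h import *
o=snap('wrist','w6');print(o['t'],o['width'],o['qvel'].round(2));to(454.4,138.3,26,85);blobs('w6',mn=300)
E
```

```text
23.275 65.62905141471934 [ 0.  0.  0. -0. -0. -0.]
at [453.8 139.3 149.8] yaw 85.1 units [-0.02  0.01  2.48] turn 0.01
[23. 44.] 4131 h24 [251.4 292.1] [78. 34.] 71.9
[301.  31.] 2978 h23 [502.2 289.3] [ 31. 212.] 84.9
[348.   3.] 325 h27 [549.9 298.1] [ 2. 32.] 84.2
[134. 149.] 3268 h24 [332.9 185.3] [34. 86.] 3.9
[473. 161.] 2236 h19 [680.5 143.7] [61. 61.] 51.6
[256. 191.] 2323 h53 [454.4 139.3] [49. 48.] 83.7
[455. 270.] 1083 h23 [678.9  12.3] [26. 65.] 58.8
[267. 288.] 1034 h67 [457.1  31.1] [ 7. 32.] 86.4
[267. 363.] 453 h17 [ 447.4 -105.5] [18. 53.] 83.8
```

View pics/w6.png

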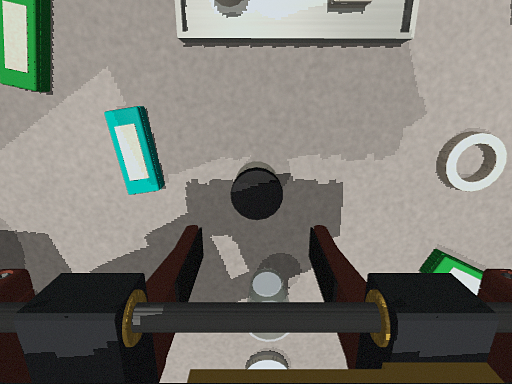

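The jar is at (256,192), centred between the fingers. I'll grip it and carry it to the dish.

Request:
{"op": "step_arm", "data": {"plan": [[0.5,0,0,0.5,0,0,0],[0.5,0,0,0.7,0,0,0],[0.5,0,0,0.7,0,0,0],[0.5,0,0,0.4,0,0,0],[0.5,0,0,0.18,0,0,0],[0.5,0,0,0,0,0,0],[-1,0,0,0,0,0,0],[-1,0,0,0,0,0,0],[-1,0,0,0,0,0,0],[-1,0,0,0,0,0,0],[-1,0,0,0,0,0,0],[-1,0,0,-0.2,0,0,0],[-1,0,0,-0.6,0,0,0],[-1,0,0,-0.7,0,0,0],[-1,0,0,-0.7,0,0,0]]}}

```text
t: 25.2
ee_pos: [453.4, 138.1, 137.1]
orientation: [-2.317, -2.122, 0.0]
ft_force: [0.6, -0.2, 0.0]
width: 49.2
grasp_force: 30.0
```

Request:
{"op": "step_arm", "data": {"plan": [[-1,-0.6,0.12,0,0,0,0],[-1,-0.8,0.15,0,0,0,0],[-1,-0.8,0.15,0,0,0,0],[-1,-0.8,0.15,0,0,0,0],[-1,-0.8,0.15,0,0,0,0],[-1,-0.8,0.15,0,0,0,0],[-1,-0.8,0.15,0,0,0,0],[-1,-0.8,0.15,0,0,0,0],[-1,-0.8,0.15,0,0,0,0],[-1,-0.8,0.15,0,0,0,0],[-1,-0.8,0.15,0,0,0,0],[-1,-0.8,0.15,0,0,0,0],[-1,-0.34,0.01,0,0,0,0],[-1,0,0,0.6,0,0,0],[-1,0,0,0.6,0,0,0],[-1,0,0,0,0,0,0],[-1,0,0,0,0,0,0],[-1,0,0,0,0,0,0]]}}

```text
t: 27.45
ee_pos: [500.6, -354.9, 77.2]
orientation: [2.315, 2.121, 0.001]
ft_force: [0.0, 0.5, 0.1]
width: 49.1
grasp_force: 30.0
```

```bash
python3 - <<'E'
from h import *
o=snap('wrist','w7');print(o['t'],o['width'],o['grasp_force'],o['qvel'].round(2));to(500,-354,31.5,85);
snap('scene','s2')
P=cloud('w7');z=P[...,2];m=(abs(P[...,0]-500)<110)&(abs(P[...,1]+321)<110)&(z>16)&(z<28)
q=P[m][:,:2];print(q.min(0),q.max(0))
a=cv2.imread('pics/s2.png')[90:300,80:330];cv2.imwrite('pics/s2c.png',cv2.resize(a,(714,600)))
E
```

```text
27.45 49.10827131519238 30.000049652298912 [ 0.  0.  0.  0. -0. -0.]
at [ 500.5 -354.9   77.1] yaw 85.0 units [ 0.02 -0.01  0.91] turn -0.0
[ 418.096646   -389.54505745] [ 587.00377119 -237.01278259]
```

View pics/s2c.png

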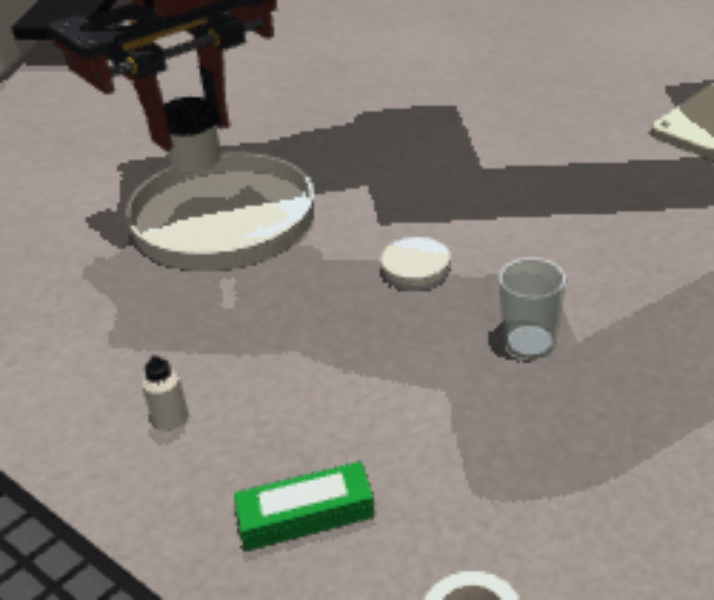

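The jar is upright over the rear half of the dish at crop (192,135), and the short dropper stands at (165,395). I'll place the jar and go to the short dropper.

Request:
{"op": "step_arm", "data": {"plan": [[-1,0,0,0.4,0,0,0],[-1,0,0,0.35,0,0,0],[-1,0,0,0.14,0,0,0],[-1,0,0,0,0,0,0],[-1,0,0,0,0,0,0],[0.45,0,0,0,0,0,0],[0.45,0,0,0,0,0,0],[0.45,0,0,0,0,0,0],[0.45,0,0,-0.3,0,0,0],[0.45,0,0,-0.7,0,0,0],[0.45,0,0,-0.7,0,0,0],[0.3,0,0,-0.5,0,0,0]]}}

```text
t: 29.05
ee_pos: [500.4, -355.0, 144.0]
orientation: [2.315, 2.12, 0.001]
ft_force: [0.1, 0.2, -0.4]
width: 58.2
grasp_force: 0.0
```

Request:
{"op": "step_arm", "data": {"plan": [[0.3,0.5,0.4,0,0,0,0],[0.3,0.7,0.52,0,0,0,0],[0.3,0.7,0.52,0,0,0,0],[0.3,0.7,0.52,0,0,0,0],[0.3,0.7,0.52,0,0,0,0],[0.3,0.7,0.52,0,0,0,0],[0.3,0.58,0.42,0,0,0,0],[0.3,0,0,0,0,0,0],[0.3,0,0,0,0,0,0],[0.3,0,0,0,0,0,0]]}}

```text
t: 30.3
ee_pos: [689.4, -142.5, 141.5]
orientation: [-2.318, -2.121, 0.0]
ft_force: [-0.2, 0.1, -0.2]
width: 57.1
grasp_force: 0.0
```

```bash
python3 - <<'E'
from h import *
o=snap('wrist','w8');print(o['t'],o['width'],o['qvel'].round(2));to(691.5,-141.9,8,85);blobs('w8',mn=200)
E
```

```text
30.3 57.0570600763312 [-0.  0. -0.  0. -0.  0.]
at [ 689.5 -142.5  141.5] yaw 84.9 units [0.02 0.04 2.67] turn -0.01
[240.  31.] 4206 h24 [687.2   2.5] [34. 86.] 58.9
[433. 105.] 32616 h24 [869.7 -83.2] [146. 206.] 3.2
[ 6. 54.] 474 h23 [475.1   1.8] [27.  5.] 69.7
[ 25. 192.] 2543 h17 [ 449.4 -128.6] [60. 52.] 70.6
[258. 188.] 717 h59 [ 692.5 -140.6] [13. 12.] 35.6
[459. 286.] 493 h49 [ 900.3 -272.1] [19.  8.] 0.1
```

View pics/w8.png

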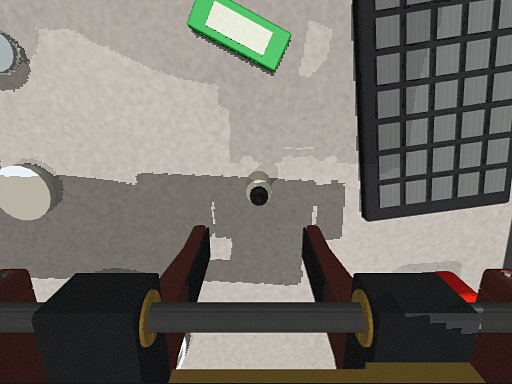

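The short dropper is at (259,190), centred, and the keyboard is clear. I'll grip it and carry it.

Request:
{"op": "step_arm", "data": {"plan": [[0.3,0.03,0.05,0.5,0,0,0],[0.3,0,0,0.7,0,0,0],[0.3,0,0,0.7,0,0,0],[0.3,0,0,0.5,0,0,0],[0.3,0,0,0.26,0,0,0],[0.3,0,0,0,0,0,0],[-1,0,0,0,0,0,0],[-1,0,0,0,0,0,0],[-1,0,0,0,0,0,0],[-1,0,0,0,0,0,0],[-1,0,0,0,0,0,0],[-1,0,0,0,0,0,0],[-1,0,0,-0.2,0,0,0],[-1,0,0,-0.6,0,0,0],[-1,0,0,-0.8,0,0,0]]}}

```text
t: 32.22
ee_pos: [691.8, -140.0, 88.1]
orientation: [-2.315, -2.121, 0.002]
ft_force: [0.5, -0.1, -0.5]
width: 25.5
grasp_force: 30.0
```

Request:
{"op": "step_arm", "data": {"plan": [[-1,-0.4,-0.44,0,0,0,0],[-1,-0.6,-0.66,0,0,0,0],[-1,-0.6,-0.66,0,0,0,0],[-1,-0.6,-0.66,0,0,0,0],[-1,-0.6,-0.66,0,0,0,0],[-1,-0.4,-0.44,0,0,0,0],[-1,0,0,0.6,0,0,0],[-1,0,0,0,0,0,0],[-1,0,0,0,0,0,0],[-1,0,0,0,0,0,0]]}}

```text
t: 33.48
ee_pos: [504.3, -284.2, 59.1]
orientation: [2.315, 2.122, 0.001]
ft_force: [0.7, 0.2, -0.8]
width: 25.4
grasp_force: 30.0
```

```bash
python3 - <<'E'
from h import *
o=get_obs();print(o['t'],o['width'],o['grasp_force'],o['qvel'].round(2));to(503,-285,13.5,85)
E
```

```text
33.475 25.4033885857605 29.999915897860774 [ 0.  0.  0. -0. -0.  0.]
at [ 504.3 -284.2   59.1] yaw 85.0 units [-0.02 -0.03  0.91] turn 0.0
```

Request:
{"op": "step_arm", "data": {"plan": [[-1,0,0,0.4,0,0,0],[-1,0,0,0.35,0,0,0],[-1,0,0,0.14,0,0,0],[-1,0,0,0,0,0,0],[-1,0,0,0,0,0,0],[-0.1,0,0,0,0,0,0],[-0.1,0,0,0,0,0,0],[-0.1,0,0,0,0,0,0],[-0.1,0,0,-0.3,0,0,0],[-0.1,0,0,-0.7,0,0,0],[-0.1,0,0,-0.8,0,0,0],[-0.1,0,0,-0.8,0,0,0],[-0.1,0,0,-0.8,0,0,0],[-0.1,0.8,0,-0.4,0,0,0],[-0.1,0.8,0,0,0,0,0],[-0.1,0.8,0,0,0,0,0],[-0.1,0.8,0,0,0,0,0],[-0.1,0.8,0,0,0,0,0],[-0.1,0,0,0,0,0,0],[-0.1,0,0,0,0,0,0]]}}

```text
t: 35.98
ee_pos: [521.1, -85.2, 204.4]
orientation: [2.315, 2.122, 0.001]
ft_force: [-0.8, -0.2, 0.6]
width: 39.3
grasp_force: 0.0
```

```bash
python3 - <<'E'
from h import *
o=snap('top','t1');snap('scene','s3');print(o['t'],o['ee_pos'].round(0))
P=cloud('t1')
for n,b in(('tray',(380,240,640,450)),('dish',(410,-410,600,-235))):
    z=P[...,2];m=(P[...,0]>b[0])&(P[...,0]<b[2])&(P[...,1]>b[1])&(P[...,1]<b[3])&(z>10)
    k,l,st,c=cv2.connectedComponentsWithStats(m.astype(np.uint8))
    for i in range(1,k):
        if st[i,4]>20: q=P[l==i];print(n,st[i,4],q.min(0).round(),q.max(0).round())
a=cv2.imread('pics/s3.png');b=cv2.imread('pics/t1.png')[95:225,100:410]
cv2.imwrite('pics/f.png',np.vstack([cv2.resize(a,(480,360))[:340],cv2.resize(b,(480,201))]))
a=cv2.resize(a,(800,600),interpolation=cv2.INTER_CUBIC);cv2.imwrite('pics/f2.png',a)
E
```

```text
35.975 [521. -85. 204.]
tray 579 [394. 265.  10.] [617. 423.  29.]
tray 367 [532. 293.  10.] [577. 385.  37.]
tray 138 [467. 358.  10.] [505. 389.  32.]
tray 157 [426. 306.  10.] [460. 354. 102.]
dish 345 [ 417. -404.   10.] [ 584. -238.   28.]
dish 285 [ 473. -377.   10.] [ 535. -329.   64.]
dish 87 [ 486. -298.   10.] [ 517. -272.   68.]
```

View pics/f2.png

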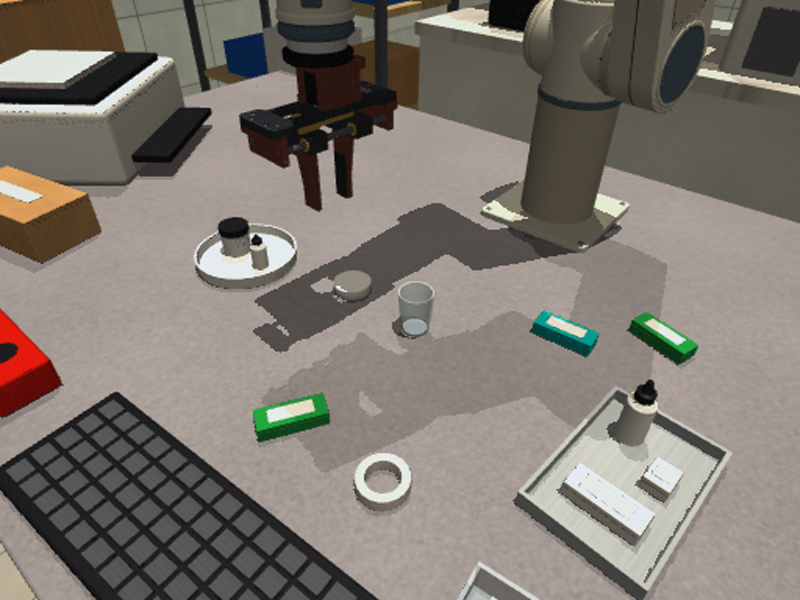

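View pics/t1.png

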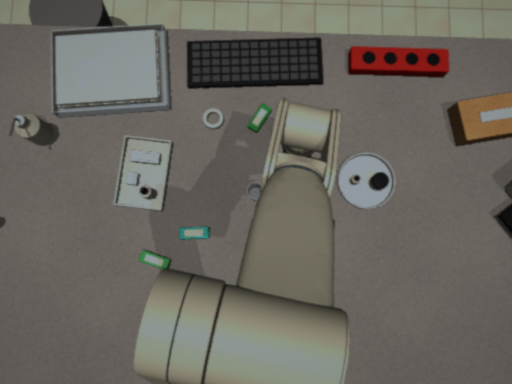

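The scene view shows the slide case (608,500), cover box (661,477) and tall dropper (638,412) upright and flat in the tray. The jar (234,237) and short dropper (259,252) are upright in the dish. The beaker, petri and tape stand where they were, so I'll hand in.

```bash
python3 -c "
from h import *
print(ctrl.close_job())"
```

```text
the job is handed in; nothing more can be done
None
```

Both kits are made up and the job is handed in at about 36 s: slide case, cover-glass box and tall dropper are in the steel tray, and jar and short dropper are in the round dish, all upright and flat, with the beaker, culture dish and tape left in place.

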